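Lock the guard cover on the tester-pot mixer

TASK

A tester pot is loaded in the small mixer: fit and lock the mixer's cover before it is run. Lay the loose cover flat between the guide rails just short of the keepers and slide it until its tabs are fully home under them, then feel for the hidden slot with the wing stud (press lightly and turn it a little either way until it drops in), push it right down against its spring and turn it a quarter turn clockwise, so that it stays locked when you let go. Never lean hard on the cover or the mixer, and leave the pots, tin and tape around it where they are.

Things in the scene. Friction and masses are not known exactly. Their poses are not given: they have to be found in the camera images.
- mixer: White fixed mixer for tester pots, 272 x 156 mm, grey sloping console on its near (-x) side. Origin at worktop level under the place of the cover; x from console to keepers, z up. Flat deck at z = 92 mm. The cover is home with its origin at x = 0, y = 0, z = 92 mm, same yaw, far edge against the keepers; with its origin at x = -20 its tabs are still clear of them.
- keeper_stop (a point): Point on the deck midway between the near faces of the two steel keepers (mixer x = 85 mm, z = 92). The keepers are 30 mm wide lips at y = +-30, 11 mm high over the deck, with 7 mm of free height under them for the cover's tabs. Steel guide rails along x from x = -100 to 72 at y = +-56.5 mm (free width 113 mm); their tops flare outwards, 12 mm over the deck.
- slot (a point): Point at deck height over the middle of the stud's receptacle (mixer x = -60, y = 0): a fixed 4 mm steel plate seen 4 mm below the deck in a 36 mm square opening, with a slot 9 x 32 mm. The slot lies roughly along the mixer's y but is clocked up to 0.7 rad either way, differently each time and not measured; the cover hides it. This point's axes are the mixer's, not the slot's.
- cover: Loose aluminium pan-shaped cover, 170 (x) x 110 (y) x 12 mm, 0.25 to 0.4 kg, lying on its rim. Origin at the centre of its underside. Two steel tabs on its far (+x) edge, 20 mm wide, 12 mm long, 1 to 5 mm above the underside, at y = +-30. Black grip rib on top and a captive wing stud with its axis at x = -60, y = 0.
- cover_rib (a point): Middle of the top edge of the cover's black grip rib (cover x = 16, y = 0, z = 44 mm); the rib is 12 mm thick (x), 64 mm long (y), from 12 to 44 mm above the cover's underside. Axes as the cover's.
- stud_wing (a point): Middle of the black wing of the stud: 10 mm thick (own x), 36 mm long (own y), 23 mm tall, its top 65 mm and this point 53.5 mm above the cover's underside while the stud is out (it sinks with the stud). Below the wing a round hub, 26 mm across, 37 to 43.5 mm above the underside. Axes turn with the wing.
- stud (a joint): Turn of the stud in the cover, rad, clockwise from above positive; friction 0.025 N m; range -1.0 to 2.6. 0: wing and cross-bar (28 x 6 mm, under the cover, parallel to the wing) along the cover's y. The bar enters the slot when in line with it within about 0.1. The notch is 1.57 clockwise of the slot, good to about 0.2 either way, with a firm stop about 0.2 beyond it.
- stud_push (a joint): How far the stud is pushed in, m. 0: out, spring 3.4 N, 0.2 N more per mm. Off the slot the cross-bar lands on the receptacle's plate at 0.0055; in the slot it goes on to the cup's hard bottom at 0.020. It can be turned from 0.0175 on; let go over the notch it springs back to about 0.0155 and stays locked; let go in line with the slot it springs back to 0.
- pot_near: Loose tester pot with lid, 49 mm diameter, 60 mm high, standing between the mixer and the cover; bystander. Origin at the centre of its underside.
- pot_back: Loose tester pot with lid, 49 mm diameter, 60 mm high, at the back edge of the worktop; bystander. Origin at the centre of its underside.
- tin_right: Loose small paint tin, 60 mm diameter, 55 mm high, on the right; bystander. Origin at the centre of its underside.
- tape_left: Loose roll of masking tape lying flat, 104 mm diameter, 25 mm high, on the left; bystander. Origin at the centre of its underside.

How it is judged:
On the way, in this order (a step that is already met when the one before it is completed fails the run):
1. the cover lies flat on the deck, fully home under the keepers (x of cover in the frame of mixer between -0.0025 and 0.002 m and y of cover in the frame of mixer between -0.003 and 0.003 m and z of cover in the frame of mixer below 0.094 m and angle between the z axis of cover and the z axis of mixer, either way round below 0.02 rad), for 0.2 s.
2. the stud is pushed down through the slot (value of joint stud_push above 0.0165 m), for 0.05 s.
At the end, for the whole second after the job is handed in: Cover flat on the deck (within 2 mm and 0.02 rad) and home under the keepers (x between -2.5 and +2 mm, y within 3 mm of home); stud turned clockwise and sprung back into the notch, which alone holds it 13.5 to 16.7 mm in; cover at rest (all of step 1 and value of joint stud above 0.6 rad and value of joint stud_push between 0.0135 and 0.0167 m and linear speed of cover below 0.01 m/s); the robot touches nothing.
It fails at once if the cover or its stud is pressed or driven against the mixer with more than 60 N (contact force between cover and mixer above 60 N).
It fails at once if a pot, the tin or the tape beside the work is shifted by more than 15 mm (distance of any of pot_near, pot_back, tin_right, tape_left from where it was at the start of the episode above 0.015 m).
It also fails if it takes over 72 s, if anything falls off the work surface, if the arm or the gripper's body presses on something with over 40 N, if the wrist force passes 120 N, or if a joint passes its speed limit or range.

ROBOT

A 7-joint arm with a two-finger parallel gripper is mounted at the origin on the work surface; the furniture and walls round the work are solid. World frame = base frame: x ahead of the robot, y to its left, z up, the work surface at z = 0. Lengths are in m, angles in rad, forces in N, time in s.
With the tool pointing down it reaches from about 0.35 to 0.775 m from the base axis. Payload 3.1 kg.
Tool frame: the origin (TCP) lies between the finger pads; the fingertips stand 17 mm ahead of it and the grasp point (between the pads) lies 2 mm behind it; x points along the fingers, z is the direction in which the jaws open and shut, and the axes are right-handed (so a half turn about x gives the same grasp; the last joint's range is limited). The gripper opens to 85 mm and grips with 20 to 120 N. Pads are 22 mm wide; open, the fingers measure 114 mm over their backs; the gripper's body (76 mm by 85 mm) begins 54 mm behind the grasp point. The pads swing forward as they close: fully open they stand 13 mm farther back than shut.
Start: joints at [-1.319, 0.311, 0.014, 1.512, -0.004, 1.319, -0.027], TCP at [0.159, 0.526, 0.248] pointing down, gripper open.
Joint ranges: [-2.7, 2.7], [-0.3, 1.91], [-1.27, 1.3], [0.12, 2.57], [-1.44, 4.58], [0.2, 2.03], [-3.05, 3.05]. Speed limits (rad/s): [2.79, 2.79, 3.14, 3.14, 3.14, 3.14, 3.14].

INTERFACE

Orientations are given as a unit quaternion [x, y, z, w].
In Python, from workcell import move_to, line_to, goto_joints, set_gripper, pause, inverse_kinematics, sense, get_image, MotionError, close_job gives the robot as it stands. Calls block until the motion is done:
- move_to(position, orientation): joint-space move of the TCP to a pose.
- line_to(position, rotation=None, rate=0.15): straight line of the TCP; rotation=None keeps the orientation; rate is the mean speed in m/s.
- goto_joints(angles): joint-space move.
- set_gripper(opening, force=None): finger opening in m; force is the grip in N (None keeps the last); returns when the fingers have stopped.
- pause(seconds).
- inverse_kinematics(position, orientation): joint angles nearest the present ones, or None.
- sense(): the state.
- get_image(name): name is "scene" or "top"; returns a dict with "color" (420x560x3 uint8, blue, green, red), "range_z" (420x560 float32, m along the optical axis (not along the pixel's ray), 0 where there is no reading), "fovy" (degrees; the focal length in pixels is half the picture's height over the tangent of half this angle, whatever the lens; pixels are square), "cx", "cy" (the principal point, pixels), "k1" (the pictures are not rectified: a ray, as slopes to the right and down, at radius r is drawn at 1 + k1 r^2 times it, then the intrinsics apply), "rvec" (rotation vector, rad) and "tvec" (3), from world to camera coordinates, as OpenCV has them. Camera axes: x right, y down, z forward; pixel columns grow to the right and rows downward; lengths in m; the calibration is good to about 2 mm. A picture is of the moment at which its call begins.
A pose or a line that the arm cannot do raises MotionError and nothing moves.
- close_job(): hands the job in, once; it reports no verdict.
The state is a dict: "time_s": time; "q": joint angles; "dq": joint speeds; "joint_torque": joint torques, N m; "ee_pos": TCP position; "orientation": TCP orientation; "ft_force": force on the tool from outside, world axes, zero at the start; "moment": the same for the moment, N m; "grip_width": finger opening in m.
Only numpy, scipy, OpenCV 4.12 (cv2) and the standard library are available. Lean on these libraries where they do the work, as an engineer would, in place of code of your own. Each camera call takes 0.05 s, during which the arm holds its last target.

## Working session

There is one attempt and no reset: what is moved stays moved. The work goes in short steps, each a Python script; the robot and the scene stay as the last script left them, time stands still between calls to the robot, and variables do not carry over. Pictures are saved under pics/ and viewed, and the job is handed in when it is done.

```bash
ls; mkdir -p pics
python3 - <<'E'
from workcell import *
import cv2,numpy as np
s=sense(); print({k:np.round(v,4) for k,v in s.items()})
for n in("scene","top"):
    im=get_image(n); cv2.imwrite(f"pics/{n}0.png",im["color"]); np.savez(f"{n}0.npz",**im)
    print({k:im[k] for k in im if k not in("color","range_z")})
E
```

```text
pics
{'time_s': np.float64(0.0), 'q': array([-1.3187,  0.3117,  0.014 ,  1.5131, -0.0044,  1.3192, -0.0272]), 'dq': array([-0.0006, -0.    , -0.0003, -0.0014, -0.0024, -0.0006,  0.0005]), 'joint_torque': array([ 1.00000e-04, -3.79917e+01,  1.46100e-01, -2.30590e+01,
        1.23000e-02,  1.38000e-02, -0.00000e+00]), 'ee_pos': array([0.1591, 0.5258, 0.2472]), 'orientation': array([-0.422 ,  0.5684,  0.4209,  0.5671]), 'ft_force': array([-0.5316,  0.6761,  0.3737]), 'moment': array([ 0.0088, -0.012 ,  0.0004]), 'grip_width': np.float64(0.0856)}
{'fovy': 46.52968924248309, 'cx': 273.54370237401133, 'cy': 205.09257328533238, 'k1': -0.15129446025042187, 'rvec': array([ 2.14104301, -1.05511064,  0.42949604]), 'tvec': array([-0.38704956,  0.39753449,  0.99120088])}
{'fovy': 49.105844707495436, 'cx': 277.7276338514982, 'cy': 210.43773272087773, 'k1': -0.07770966845623822, 'rvec': array([ 2.1889063 , -2.15814023,  0.12234659]), 'tvec': array([-0.02454041,  0.60159213,  1.45190801])}
```

View pics/scene0.png

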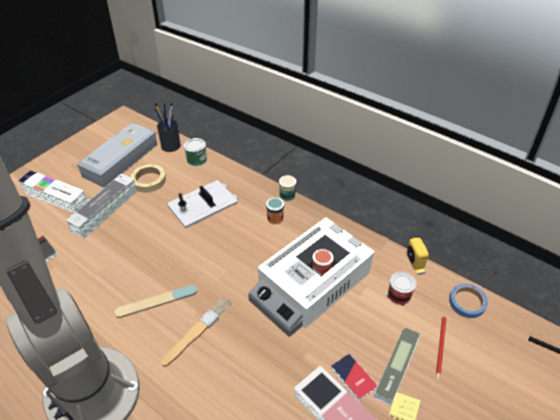

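View pics/top0.png

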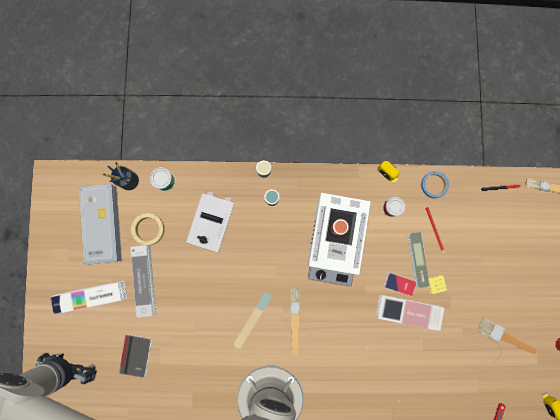

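```bash
cat > h.py <<'E'
import numpy as np,cv2
def K(im):
    h=im["color"].shape[0]; f=h/2/np.tan(np.radians(float(im["fovy"]))/2)
    return np.array([[f,0,float(im["cx"])],[0,f,float(im["cy"])],[0,0,1]]),np.array([float(im["k1"]),0,0,0,0])
def ray(im,uv):
    k,d=K(im); n=cv2.undistortPoints(np.array(uv,float).reshape(-1,1,2),k,d).reshape(-1,2)
    R=cv2.Rodrigues(np.array(im["rvec"]))[0]; t=np.array(im["tvec"])
    return -R.T@t, np.c_[n,np.ones(len(n))]@R
def atz(im,uv,z):
    o,d=ray(im,uv); z=np.broadcast_to(z,len(d)); return o+d*((z-o[2])/d[:,2])[:,None]
def depth(im,uv):
    o,d=ray(im,uv); u=np.round(np.array(uv).reshape(-1,2)).astype(int)
    return o+d*np.array([im["range_z"][b,a] for a,b in u])[:,None]
def proj(im,P):
    k,d=K(im); return cv2.projectPoints(np.array(P,float).reshape(-1,1,3),np.array(im["rvec"]),np.array(im["tvec"]),k,d)[0].reshape(-1,2)
def crop(im,x0,y0,w,h,s,fn):
    cv2.imwrite(fn,cv2.resize(im["color"][y0:y0+h,x0:x0+w],None,fx=s,fy=s,interpolation=cv2.INTER_CUBIC))
E
python3 - <<'E'
from h import *
t=dict(np.load("top0.npz")); s=dict(np.load("scene0.npz"))
crop(t,180,180,80,80,7,"pics/tc.png"); crop(t,300,185,80,110,5,"pics/tm.png")
crop(s,240,210,140,130,5,"pics/sm.png"); crop(s,160,170,90,60,8,"pics/sc.png")
E
```

```text
(no output)
```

View pics/tc.png

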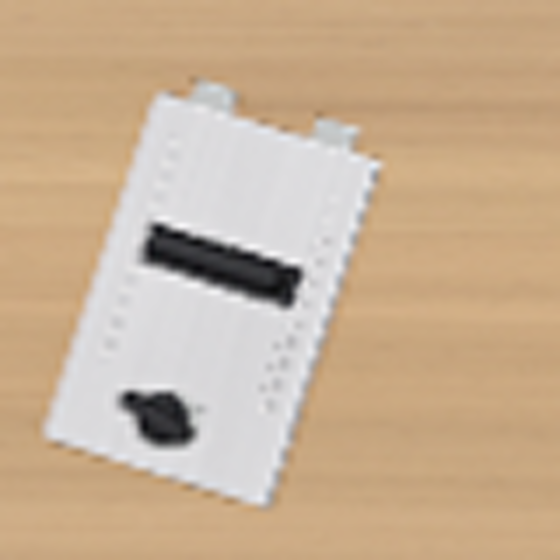

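View pics/tm.png

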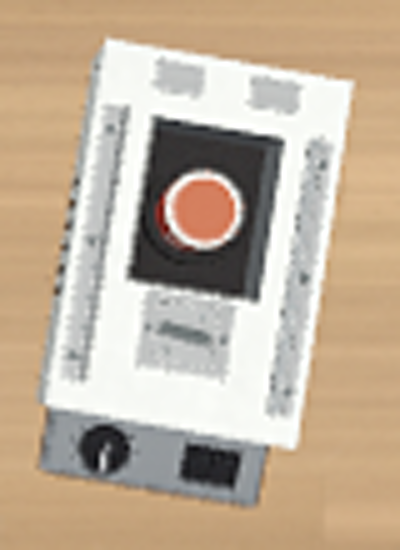

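View pics/sm.png

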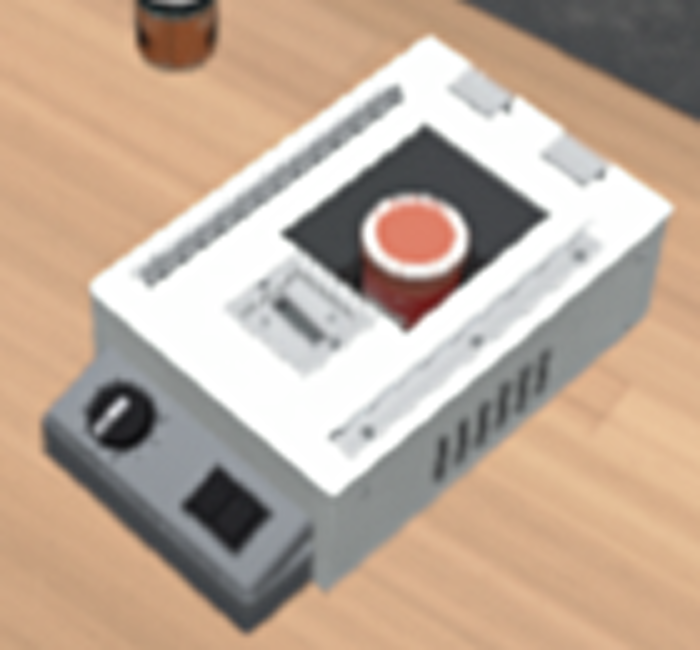

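View pics/sc.png

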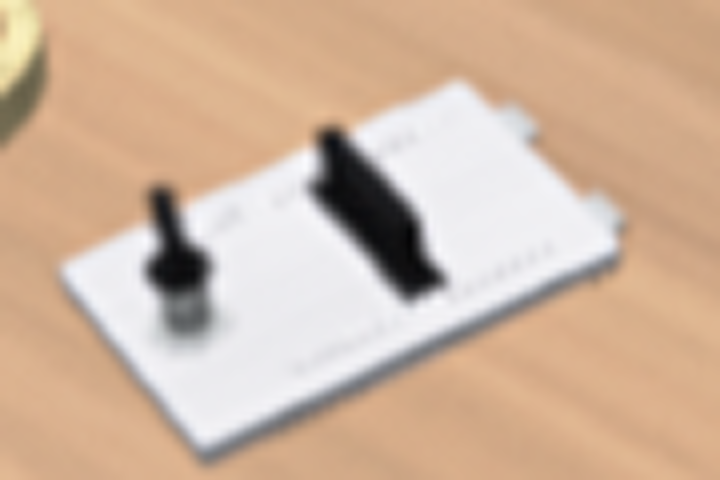

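Run:
```python
from h import *
np.set_printoptions(precision=4,suppress=True)
t=dict(np.load("top0.npz")); s=dict(np.load("scene0.npz"))
c=lambda L,x0,y0,k:[(x0+(a+.5)/k-.5,y0+(b+.5)/k-.5) for a,b in L]
A=atz(t,c([(107,40),(354,82),(297,447),(42,402)],300,185,5),.092)
B=atz(s,c([(432,38),(672,207),(333,495),(92,288)],240,210,5),.092)
print("mixer deck",A,B,sep="\n")
for P in(A,B): print(np.linalg.norm(np.roll(P,-1,0)-P,axis=1),P.mean(0))
# opening patch
print("plate",atz(t,c([(148,290),(235,303),(220,378),(136,365)],300,185,5),.092),atz(s,c([(285,258),(375,318),(308,375),(228,306)],240,210,5),.092),sep="\n")
A=atz(t,c([(157,93),(380,162),(267,505),(45,435)],180,180,7),.012)
B=atz(s,c([(460,80),(618,253),(205,455),(62,268)],160,170,8),.012)
print("cover",A,B,sep="\n")
for P in(A,B): print(np.linalg.norm(np.roll(P,-1,0)-P,axis=1),P.mean(0))
# depth check deck & cover & table
print(depth(t,[(311,260),(365,240),(205,225),(270,250)]),depth(s,[(310,320),(200,215),(150,260)]),sep="\n")
crop(t,322,237,32,28,20,"pics/ts.png"); crop(s,280,255,40,36,18,"pics/ss.png")
```

```text
mixer deck
[[ 0.6533 -0.1493  0.092 ]
 [ 0.6294 -0.3038  0.092 ]
 [ 0.4033 -0.2673  0.092 ]
 [ 0.4291 -0.1104  0.092 ]]
[[ 0.6545 -0.1505  0.092 ]
 [ 0.63   -0.3029  0.092 ]
 [ 0.402  -0.2675  0.092 ]
 [ 0.4271 -0.1148  0.092 ]]
[0.1563 0.229  0.159  0.2276] [ 0.5288 -0.2077  0.092 ]
[0.1544 0.2307 0.1547 0.2301] [ 0.5284 -0.2089  0.092 ]
plate
[[ 0.4984 -0.1752  0.092 ]
 [ 0.4911 -0.229   0.092 ]
 [ 0.445  -0.2198  0.092 ]
 [ 0.4523 -0.168   0.092 ]]
[[ 0.4949 -0.1747  0.092 ]
 [ 0.4912 -0.2277  0.092 ]
 [ 0.447  -0.2221  0.092 ]
 [ 0.4565 -0.1706  0.092 ]]
cover
[[0.6582 0.2331 0.012 ]
 [0.6271 0.1277 0.012 ]
 [0.4666 0.1764 0.012 ]
 [0.4973 0.2804 0.012 ]]
[[0.6576 0.2336 0.012 ]
 [0.6228 0.1253 0.012 ]
 [0.463  0.1727 0.012 ]
 [0.4966 0.2793 0.012 ]]
[0.1099 0.1678 0.1085 0.1677] [0.5623 0.2044 0.012 ]
[0.1138 0.1667 0.1118 0.1673] [0.56   0.2027 0.012 ]
[[ 0.4444 -0.1196  0.0909]
 [ 0.5116 -0.305  -0.0019]
 [ 0.5526  0.22    0.0126]
 [ 0.4748  0.0072 -0.0003]]
[[ 0.4151 -0.2712  0.034 ]
 [ 0.5211  0.1732  0.0088]
 [ 0.3297  0.1722 -0.0022]]
```

View pics/ts.png

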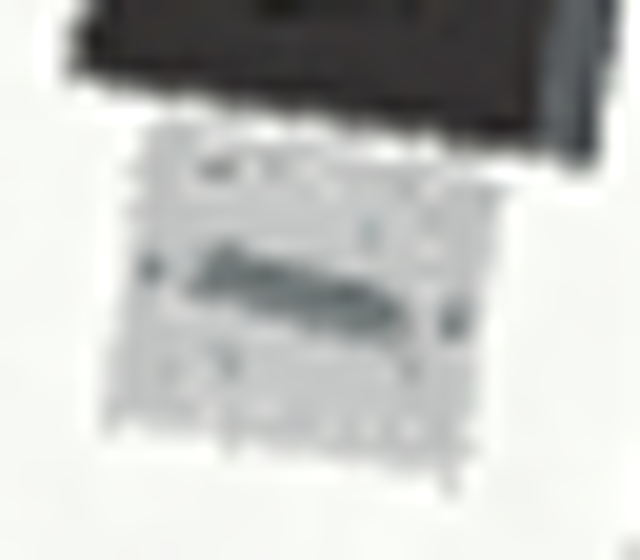

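View pics/ss.png

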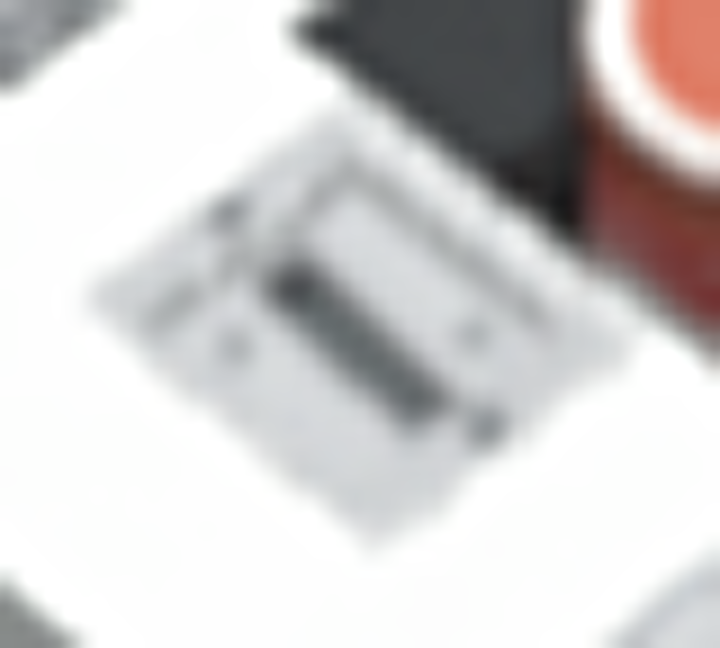

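Run:
```python
from h import *
np.set_printoptions(precision=4,suppress=True)
t=dict(np.load("top0.npz")); s=dict(np.load("scene0.npz"))
c=lambda L,x0,y0,k:[(x0+(a+.5)/k-.5,y0+(b+.5)/k-.5) for a,b in L]
def ori(P): # TL,TR,BR,BL
    d=(P[0]-P[3])+(P[1]-P[2]); e=(P[0]-P[1])+(P[3]-P[2])
    return np.arctan2(d[1],d[0]),np.arctan2(-e[0],e[1])
A=atz(t,c([(107,40),(354,82),(297,447),(42,402)],300,185,5),.092)
B=atz(s,c([(432,38),(672,207),(333,495),(92,288)],240,210,5),.092)
C=atz(t,c([(157,93),(380,162),(267,505),(45,435)],180,180,7),.012)
D=atz(s,c([(460,80),(618,253),(205,455),(62,268)],160,170,8),.012)
for P in(A,B,C,D):print(ori(P))
y=np.mean([ori(A),ori(B)]); m0=(A.mean(0)+B.mean(0))/2
R=np.array([[np.cos(y),-np.sin(y),0],[np.sin(y),np.cos(y),0],[0,0,1]])
f=lambda P:(P-m0)@R
print("mix yaw",y,m0)
print("keep T",f(atz(t,c([(153,92),(203,98),(248,105),(300,115)],300,185,5),.103)))
print("keep S",f(atz(s,c([(452,88),(497,115),(545,155),(590,182)],240,210,5),.103)))
print("plate T",f(atz(t,c([(150,125),(495,180),(460,455),(105,430)],322,237,20),.092)).mean(0))
print("plate S",f(atz(s,c([(335,110),(630,345),(372,550),(90,295)],280,255,18),.092)).mean(0))
for nm,P in(("slot T",atz(t,c([(190,280),(408,315)],322,237,20),.088)),("slot S",atz(s,c([(275,275),(435,410)],280,255,18),.088))):
    P=f(P);d=P[0]-P[1];print(nm,P,P.mean(0),np.hypot(*d[:2]),"cw ang",np.arctan2(d[0],d[1]))
y2=np.mean([ori(C),ori(D)]); c0=(C.mean(0)+D.mean(0))/2
R2=np.array([[np.cos(y2),-np.sin(y2),0],[np.sin(y2),np.cos(y2),0],[0,0,1]])
print("cover",y2,c0)
g=lambda P:(P-c0)@R2
print("rib T",g(atz(t,c([(148,232),(300,278)],180,180,7),.044)))
print("rib S",g(atz(s,c([(330,130),(410,215)],160,170,8),.044)))
```

```text
(np.float64(-0.16565450136901175), np.float64(-0.1581530058816631))
(np.float64(-0.15489690477502688), np.float64(-0.1613227217952102))
(np.float64(-0.2902440437738482), np.float64(-0.2868044139889247))
(np.float64(-0.28270312517025387), np.float64(-0.30825349080156517))
mix yaw -0.16000678345522798 [ 0.5286 -0.2083  0.092 ]
keep T [[ 0.0851  0.0458  0.011 ]
 [ 0.0868  0.0147  0.011 ]
 [ 0.0874 -0.0134  0.011 ]
 [ 0.0869 -0.0461  0.011 ]]
keep S [[ 0.0887  0.0406  0.011 ]
 [ 0.0912  0.0135  0.011 ]
 [ 0.0884 -0.0195  0.011 ]
 [ 0.0909 -0.0453  0.011 ]]
plate T [-0.0577  0.0008  0.    ]
plate S [-0.0573  0.0003 -0.    ]
slot T [[-0.0579  0.0179 -0.004 ]
 [-0.0575 -0.0163 -0.004 ]] [-0.0577  0.0008 -0.004 ] 0.03411328912422354 cw ang -0.013575322951823902
slot S [[-0.0571  0.0149 -0.004 ]
 [-0.0577 -0.0142 -0.004 ]] [-0.0574  0.0004 -0.004 ] 0.029088694184148965 cw ang 0.019906669404474445
cover -0.292001268433648 [0.5611 0.2035 0.012 ]
rib T [[ 0.0196  0.0337  0.032 ]
 [ 0.0206 -0.0391  0.032 ]]
rib S [[ 0.0161  0.0278  0.032 ]
 [ 0.017  -0.0276  0.032 ]]
```

```bash
cat >> h.py <<'E'
from scipy.spatial.transform import Rotation as Ro
def quat(yaw,flip=False):
    a=yaw+(np.pi if flip else 0); x=np.array([0,0,-1.]); z=np.array([np.cos(a),np.sin(a),0]); y=np.cross(z,x)
    return Ro.from_matrix(np.c_[x,y,z]).as_quat()
YM=-0.160; M=np.array([0.5308,-0.2082]); 
def rz(y): return np.array([[np.cos(y),-np.sin(y)],[np.sin(y),np.cos(y)]])
def mx(x,y,z): return np.r_[M+rz(YM)@[x,y],z]
E
python3 - <<'E'
from h import *
from workcell import *
np.set_printoptions(precision=3,suppress=True)
yc=-.288; c=np.array([.5613,.2037]); r=c+rz(yc)@[.016,0]; print(r)
for fl in (0,1):
    print(fl,inverse_kinematics(np.r_[r,.033],quat(yc,fl)),inverse_kinematics(np.r_[r,.25],quat(yc,fl)))
    for p in(mx(-.012,0,.25),mx(-.012,0,.125)): print(inverse_kinematics(p,quat(YM,fl)))
    for a in(-.7,0,.9,1.6,2.5): print(a,inverse_kinematics(mx(-.06,0,.15),quat(YM-a,fl)))
E
```

```text
[0.577 0.199]
0 [-0.775  0.699  0.626  1.613 -0.47   0.984 -0.283] [-0.756  0.48   0.612  1.348 -0.273  1.398 -0.439]
[-0.228  0.401  0.809  1.507 -0.293  1.359  0.443]
[-0.292  0.568  0.923  1.69  -0.493  1.135  0.61 ]
-0.7 [-0.346  0.432  0.944  1.788 -0.386  1.12   1.267]
0 [-0.353  0.436  0.956  1.788 -0.393  1.122  0.574]
0.9 [-0.36   0.44   0.967  1.789 -0.399  1.124 -0.32 ]
1.6 [-0.305  0.412  0.881  1.787 -0.352  1.109 -1.065]
2.5 [-0.452  0.512  1.129  1.791 -0.503  1.165 -1.823]
1 [-0.382  0.624  0.031  1.596 -0.023  0.921  2.511] [-0.46   0.436  0.149  1.334 -0.064  1.376  2.542]
[-0.401  0.508  1.127  1.513 -0.461  1.412 -2.552]
[-0.395  0.664  1.126  1.693 -0.639  1.203 -2.41 ]
-0.7 [-0.452  0.512  1.129  1.791 -0.503  1.165 -1.765]
0 [-0.452  0.512  1.129  1.791 -0.503  1.165 -2.465]
0.9 [-0.504  0.579  1.243  1.792 -0.588  1.207  2.996]
1.6 [-0.241  0.386  0.787  1.785 -0.304  1.097  2.031]
2.5 [-0.35   0.435  0.951  1.788 -0.391  1.121  1.213]
```

Run:
```python
from h import *
from workcell import *
np.set_printoptions(precision=4,suppress=True)
yc=-.288; c=np.array([.5613,.2037]); r=c+rz(yc)@[.016,0]; q=quat(yc)
move_to(np.r_[r,.25],q); set_gripper(.05,40)
line_to(np.r_[r,.10],rate=.2)
im=get_image("top");np.savez("t1.npz",**im);crop(im,180,180,80,80,7,"pics/t1.png")
im=get_image("scene");crop(im,150,150,100,80,7,"pics/s1.png")
s=sense();print(s["time_s"],s["ee_pos"],s["ft_force"],s["q"])
```

```text
3.4583 [0.5781 0.1993 0.1019] [ 0.2701 -0.192   0.3121] [-0.7366  0.5955  0.5643  1.5537 -0.3455  1.0894 -0.3781]
```

View pics/s1.png

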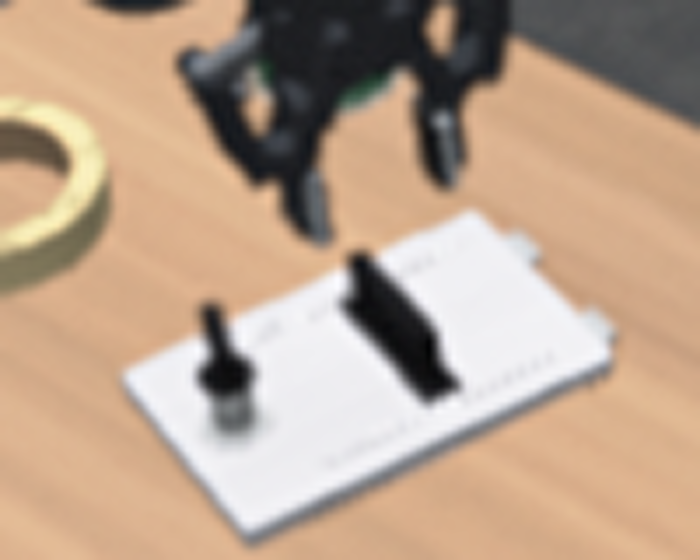

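The open fingers straddle the rib (rib at about 395,325 in the crop), with the stud clear. Grasping.

Run:
```python
from h import *
from workcell import *
np.set_printoptions(precision=4,suppress=True)
yc=-.288; c=np.array([.5613,.2037]); r=c+rz(yc)@[.016,0]; q=quat(yc)
line_to(np.r_[r,.034],rate=.08)
s=sense();print(s["ee_pos"],s["ft_force"])
set_gripper(.0,60)
s=sense();print(s["time_s"],s["ee_pos"],s["ft_force"],s["moment"],s["grip_width"])
line_to(np.r_[r,.05],rate=.05)
line_to(np.r_[r,.25],rate=.2); 
s=sense();print(s["time_s"],s["ee_pos"],s["ft_force"],s["moment"],s["grip_width"])
im=get_image("top");np.savez("t2.npz",**im);crop(im,160,150,110,110,6,"pics/t2.png")
im=get_image("scene");np.savez("s2.npz",**im);crop(im,150,100,120,100,6,"pics/s2.png")
```

```text
[0.5772 0.1992 0.0345] [ 0.3328 -0.203   0.096 ]
4.8583 [0.5774 0.1993 0.0348] [ 0.2971 -0.2993  1.7432] [-0.0041 -0.0894 -0.0427] 0.011007900538663714
6.475 [0.5757 0.199  0.2485] [-0.4405 -0.1961 -2.6509] [ 0.031  -0.0496 -0.018 ] 0.010637862260118227
```

View pics/s2.png

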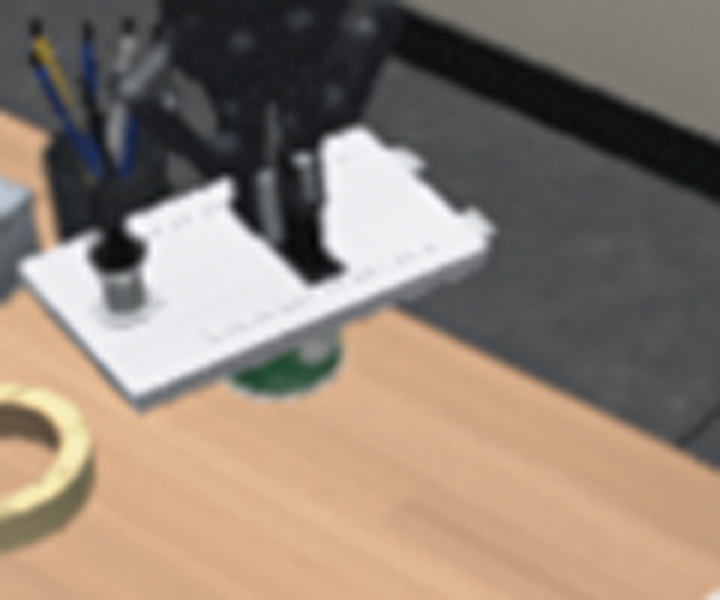

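View pics/t2.png

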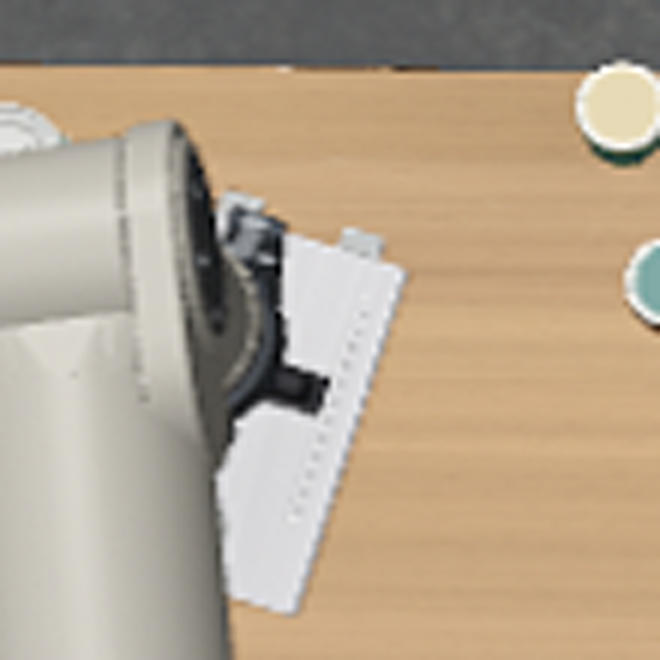

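Run:
```python
from h import *
from workcell import *
np.set_printoptions(precision=4,suppress=True)
s=sense(); print(s["ee_pos"],Ro.from_quat(s["orientation"]).as_matrix())
for f in("t2","s2"):
    im=dict(np.load(f+".npz"))
    vv,uu=np.mgrid[0:420,0:560]; m=(im["color"].min(2)>190)
    uv=np.c_[uu[m],vv[m]]; P=depth(im,uv)
    k=(np.abs(P[:,2]-.226)<.02)&(np.hypot(P[:,0]-.56,P[:,1]-.2)<.12); P=P[k]
    a=np.c_[P[:,0]-.56,P[:,1]-.2,np.ones(len(P))]
    w=np.ones(len(P),bool)
    for _ in range(4):
        c=np.linalg.lstsq(a[w],P[w,2],rcond=None)[0]; e=P[:,2]-a@c; w=np.abs(e)<2.5*e[w].std()
    yc=-.288
    print(f,len(P),w.sum(),c,"pitch(x slope)",c[:2]@rz(yc)[:,0],"y slope",c[:2]@rz(yc)[:,1],e[w].std())
im=dict(np.load("s2.npz"))
cc=lambda L,x0,y0,k:[(x0+(a+.5)/k-.5,y0+(b+.5)/k-.5) for a,b in L]
C=atz(im,cc([(490,240),(140,402),(22,268)],150,100,6),.226)
print(C,C[[0,2]].mean(0),np.arctan2(*(C[0]-C[1])[[1,0]]))
im=dict(np.load("t2.npz"))
C=atz(im,cc([(405,267),(293,613)],160,150,6),.226);print(C,np.arctan2(*(C[0]-C[1])[[1,0]]))
```

```text
[0.5757 0.199  0.2482] [[-0.0032  0.284   0.9588]
 [-0.0012  0.9588 -0.284 ]
 [-1.     -0.0021 -0.0028]]
t2 952 929 [-0.0147 -0.0259  0.2242] pitch(x slope) -0.006793410469074832 y slope -0.028984936796310538 0.002498238187690987
s2 1297 1248 [-0.003   0.005   0.2258] pitch(x slope) -0.004260931140844185 y slope 0.003979662675439398 0.0014086182729563907
[[0.6255 0.1287 0.226 ]
 [0.4604 0.1706 0.226 ]
 [0.492  0.2771 0.226 ]] [0.5588 0.2029 0.226 ] -0.2486341201535027
[[0.6259 0.1287 0.226 ]
 [0.4637 0.1766 0.226 ]] -0.2873462136581637
```

Run:
```python
from h import *
from workcell import *
np.set_printoptions(precision=4,suppress=True)
line_to(mx(-.006,0,.25),rotation=quat(YM-.001),rate=.2)
line_to(mx(-.006,0,.150),rate=.1)
pause(.3)
s=sense();print(s["time_s"],s["ee_pos"],mx(-.006,0,.15),s["ft_force"],s["q"])
print(Ro.from_quat(s["orientation"]).as_matrix())
im=get_image("top");np.savez("t3.npz",**im);crop(im,300,185,80,110,5,"pics/t3.png")
im=get_image("scene");np.savez("s3.npz",**im);crop(im,240,190,140,130,5,"pics/s3.png")
```

```text
10.225 [ 0.5251 -0.2073  0.1504] [ 0.5249 -0.2072  0.15  ] [-0.191  -0.3586 -1.9938] [-0.1446  0.4754  0.6863  1.6381 -0.3245  1.1443  0.4619]
[[ 0.0007  0.1603  0.9871]
 [-0.0001  0.9871 -0.1603]
 [-1.     -0.      0.0007]]
```

View pics/s3.png

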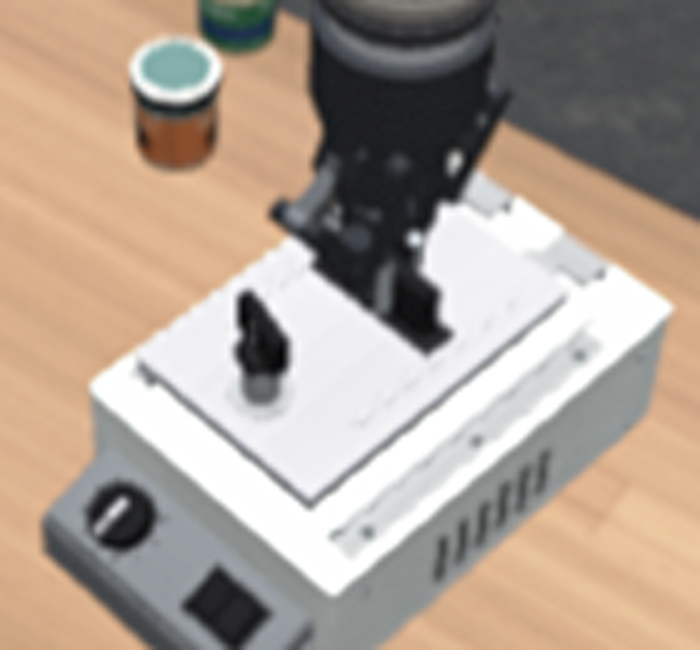

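View pics/t3.png

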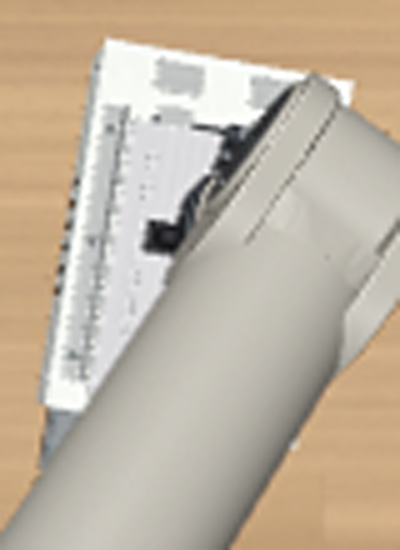

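Run:
```python
from h import *
np.set_printoptions(precision=4,suppress=True)
cc=lambda L,x0,y0,k:[(x0+(a+.5)/k-.5,y0+(b+.5)/k-.5) for a,b in L]
im=dict(np.load("s3.npz"))
f=lambda P:np.c_[(P[:,:2]-M)@rz(YM),P[:,2]]
print(f(atz(im,cc([(310,497),(565,295),(140,358)],240,190,5),.127)))
print(f(atz(im,cc([(432,138),(672,307),(333,595),(92,388)],240,190,5),.092)))
im=dict(np.load("t3.npz")); print(f(atz(im,cc([(132,122),(92,395)],300,185,5),.127)),f(atz(im,cc([(107,40),(354,82),(42,402)],300,185,5),.092)))
crop(im,300,195,40,80,8,"pics/t3b.png"); im=dict(np.load("s3.npz")); crop(im,255,240,120,60,6,"pics/s3b.png")
```

```text
[[-0.1071 -0.0532  0.127 ]
 [ 0.0566 -0.0545  0.127 ]
 [-0.1081  0.0521  0.127 ]]
[[ 0.1129  0.0767  0.092 ]
 [ 0.113  -0.0777  0.092 ]
 [-0.1177 -0.079   0.092 ]
 [-0.1172  0.0757  0.092 ]]
[[ 0.0593  0.0574  0.127 ]
 [-0.1067  0.0543  0.127 ]] [[ 0.1116  0.0777  0.092 ]
 [ 0.1126 -0.0786  0.092 ]
 [-0.116   0.0803  0.092 ]]
```

View pics/t3b.png

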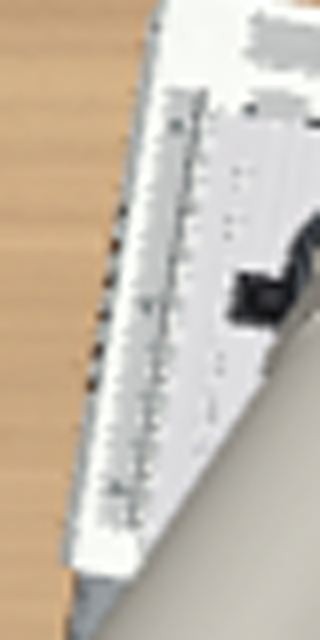

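View pics/s3b.png

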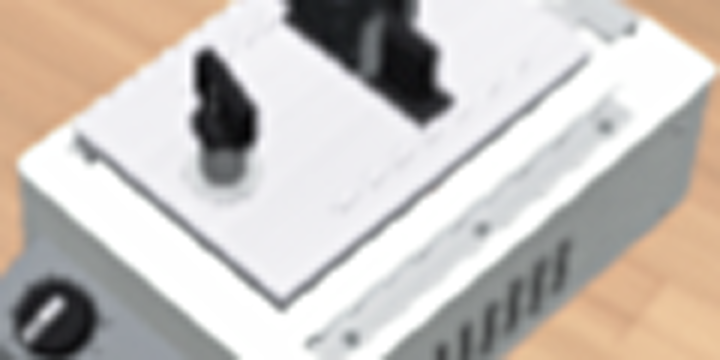

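Run:
```python
from h import *
from workcell import *
np.set_printoptions(precision=4,suppress=True)
line_to(mx(-.006,0,.141),rate=.06)
z=.141
while z>.124:
    z-=.0015; line_to(mx(-.006,0,z),rate=.03)
    s=sense(); print(round(z,4),s["ee_pos"],s["ft_force"],s["moment"])
    if s["ft_force"][2]>6 or np.hypot(*s["ft_force"][:2])>12: break
print(s["time_s"])
im=get_image("scene");np.savez("s4.npz",**im);crop(im,240,190,140,130,5,"pics/s4.png")
```

```text
0.1395 [ 0.5249 -0.2073  0.1394] [ 0.3777 -0.6007 -2.2649] [-0.0399 -0.1022  0.0107]
0.138 [ 0.5248 -0.2072  0.138 ] [-0.0433  0.6258 -2.4445] [-0.0669 -0.0843 -0.042 ]
0.1365 [ 0.5248 -0.2072  0.1364] [-0.4375 -0.6691 -2.97  ] [-0.0132 -0.0664  0.0004]
0.135 [ 0.5248 -0.2072  0.1349] [-0.5178  0.4591 -3.0897] [-0.0288 -0.0224 -0.0073]
0.1335 [ 0.5248 -0.2072  0.1334] [-0.254  -0.0526 -1.9617] [-0.0165 -0.059   0.0284]
0.132 [ 0.5248 -0.2072  0.1319] [-0.3985 -0.5458 -2.4711] [-0.0234 -0.0488  0.0027]
0.1305 [ 0.5248 -0.2072  0.1304] [-0.4372  0.6162 -2.7418] [-0.004  -0.0677  0.0363]
0.129 [ 0.5248 -0.2072  0.1289] [ 0.653   0.2334 -2.0818] [-0.0687 -0.04    0.0191]
0.1275 [ 0.5248 -0.2072  0.1273] [-0.0836  1.1336 -2.561 ] [-0.0755 -0.045   0.0318]
0.126 [ 0.5252 -0.2074  0.1268] [-1.31    0.198   2.7341] [0.1701 0.2653 0.0866]
0.1245 [ 0.5252 -0.2074  0.1267] [-3.3475  1.9697 11.1877] [ 0.4411  0.8674 -0.0424]
13.375
```

View pics/s4.png

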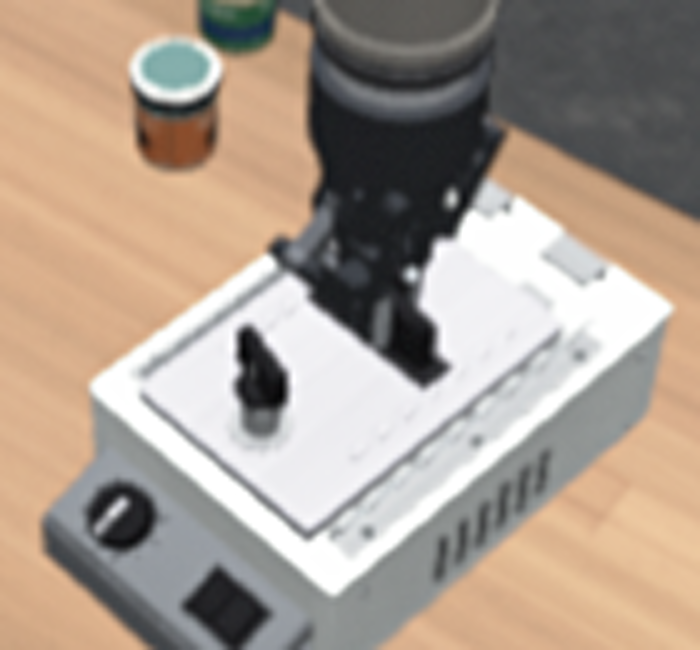

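Run:
```python
from h import *
from workcell import *
np.set_printoptions(precision=4,suppress=True)
line_to(mx(-.006,0,.1263),rate=.03)
x=-.006
while x<.026:
    x+=.002 if x<.010 else .001; line_to(mx(x,0,.1263),rate=.03)
    s=sense(); F=rz(YM).T@s["ft_force"][:2]; p=rz(YM).T@(s["ee_pos"][:2]-M)
    print(round(x,4),p,s["ee_pos"][2],"F",F,s["ft_force"][2],s["moment"])
    if F[0]<-10 or abs(F[1])>15 or s["ft_force"][2]>25: break
print(s["time_s"])
im=get_image("scene");np.savez("s5.npz",**im);crop(im,240,190,140,130,5,"pics/s5.png")
im=get_image("top");np.savez("t5.npz",**im);crop(im,300,185,80,110,5,"pics/t5.png")
```

```text
-0.004 [-0.005  -0.0002] 0.12675442781956234 F [-3.5586  0.7349] 6.650627251766241 [0.3117 0.7236 0.0248]
-0.002 [-0.0031 -0.0004] 0.12675338981659656 F [-4.8658  0.7392] 7.060153822235416 [0.238  0.6905 0.0748]
0.0 [-0.0011 -0.0006] 0.12674744413403108 F [-4.4758 -0.358 ] 6.8993405470892775 [0.2258 0.7345 0.0051]
0.002 [ 0.0009 -0.0007] 0.12674288572119996 F [-4.1552  0.8038] 6.90245066012658 [0.2298 0.763  0.0108]
0.004 [ 0.0029 -0.0008] 0.1267513958654301 F [-3.4595  0.092 ] 7.15882878321782 [ 0.1398  0.6987 -0.0382]
0.006 [ 0.0049 -0.0009] 0.12674616951226733 F [-4.0318 -0.4024] 6.991311891523646 [0.1533 0.7239 0.0088]
0.008 [ 0.0069 -0.0009] 0.12675407146753737 F [-3.9883 -0.3332] 6.291351530729076 [0.1572 0.7023 0.0043]
0.01 [ 0.0089 -0.0009] 0.12675224792398138 F [-4.3235 -0.002 ] 6.425209577876842 [0.1537 0.7408 0.0274]
0.011 [ 0.0096 -0.0009] 0.12674494322529845 F [-5.4142  0.314 ] 6.823808564302268 [ 0.1622  0.8322 -0.0028]
0.012 [ 0.0107 -0.001 ] 0.1267711012769673 F [-4.5862  0.7056] 6.679607760741811 [0.1706 0.7998 0.0162]
0.013 [ 0.0116 -0.001 ] 0.1267562241578531 F [-4
[... 309 characters left out ...]
 F [-5.2953 -0.3068] 6.981639776197993 [0.1755 0.8284 0.0173]
0.017 [ 0.0157 -0.001 ] 0.12675646677654792 F [-5.5716  0.2737] 6.954380452015898 [0.1181 0.8401 0.0268]
0.018 [ 0.0167 -0.001 ] 0.1268001704863963 F [-5.2257 -0.7271] 7.297761027724423 [ 0.1414  0.8863 -0.0156]
0.019 [ 0.0176 -0.001 ] 0.12674034637363257 F [-5.0667 -0.2286] 6.9625194636282535 [0.1914 0.8316 0.0057]
0.02 [ 0.0176 -0.001 ] 0.12674756628276254 F [-7.7434  0.557 ] 8.283254532238473 [0.3091 1.1942 0.084 ]
0.021 [ 0.0176 -0.001 ] 0.1267611279970769 F [-9.853  0.119] 10.678577026385918 [0.3729 1.5647 0.029 ]
0.022 [ 0.0177 -0.0011] 0.1267649780807933 F [-12.0265   1.935 ] 11.143125276344636 [0.4351 1.8596 0.0908]
18.675
```

View pics/s5.png

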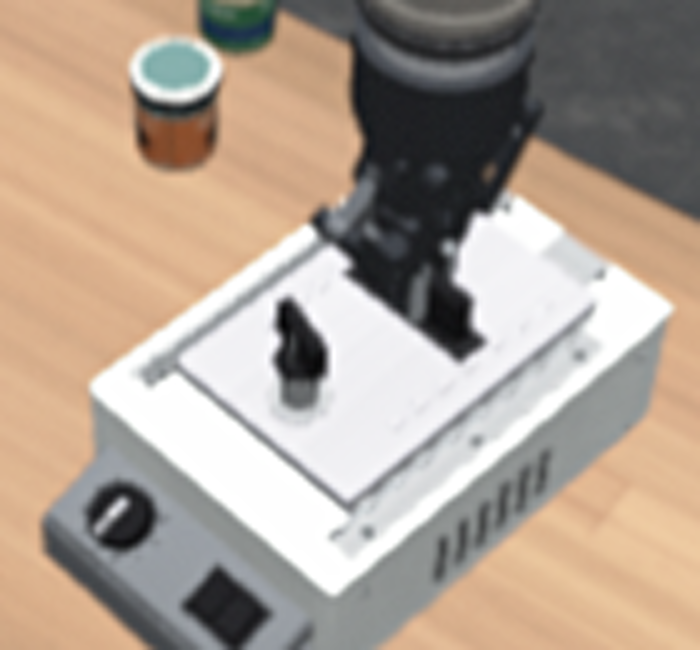

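Run:
```python
from h import *
from workcell import *
np.set_printoptions(precision=4,suppress=True)
line_to(mx(.0182,-.0008,.1266),rate=.03)
s=sense();print(s["ee_pos"],s["ft_force"])
set_gripper(.04)
line_to(mx(.0182,-.0008,.22),rate=.15)
q=s["q"]; 
line_to(mx(.12,.0,.30),rate=.3)
print(sense()["time_s"])
im=get_image("scene");np.savez("s6.npz",**im);crop(im,240,190,140,130,5,"pics/s6.png")
im=get_image("top");np.savez("t6.npz",**im);crop(im,300,185,80,110,5,"pics/t6.png")
```

```text
[ 0.5478 -0.2121  0.1268] [-4.769   1.5758  6.04  ]
20.8583
```

View pics/s6.png

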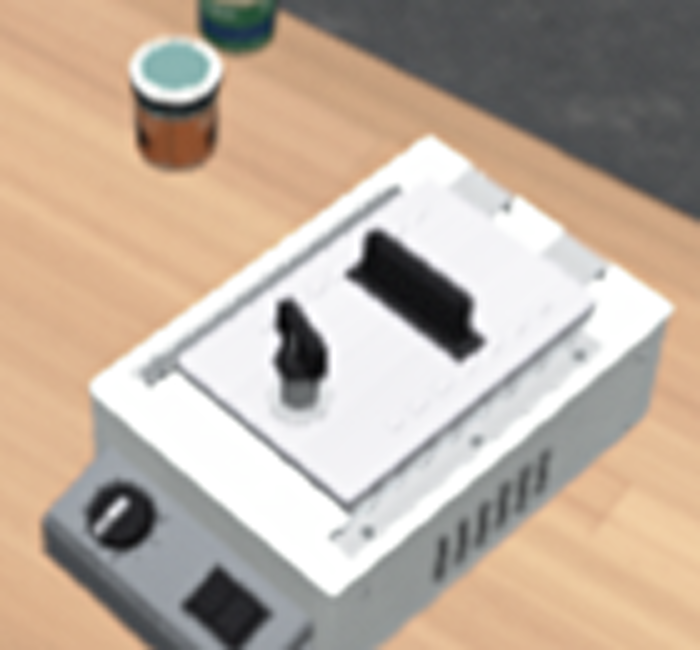

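View pics/t6.png

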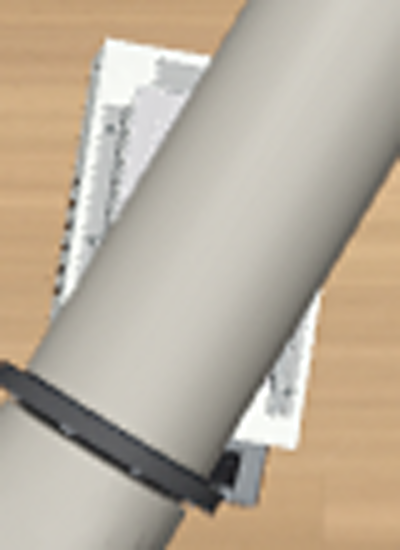

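Run:
```python
from h import *
crop(dict(np.load("top0.npz")),190,230,24,20,30,"pics/w0.png")
crop(dict(np.load("s6.npz")),285,240,32,36,16,"pics/w6.png")
```

```text
(no output)
```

View pics/w0.png

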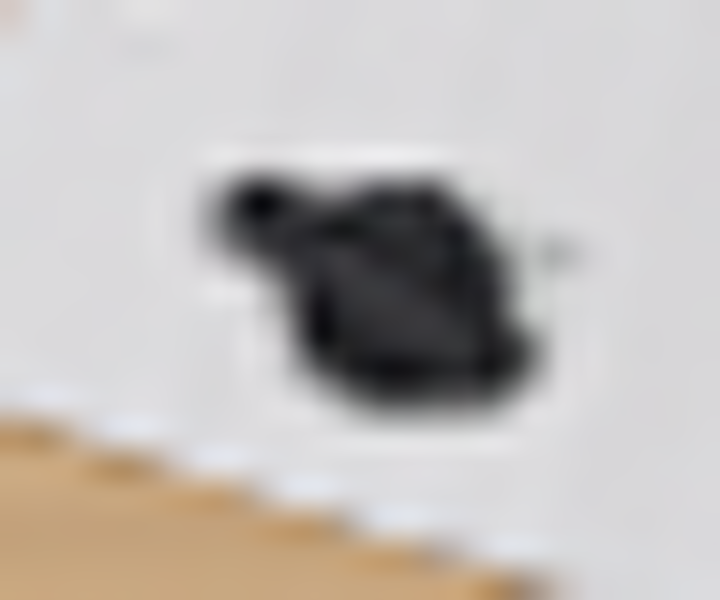

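View pics/w6.png

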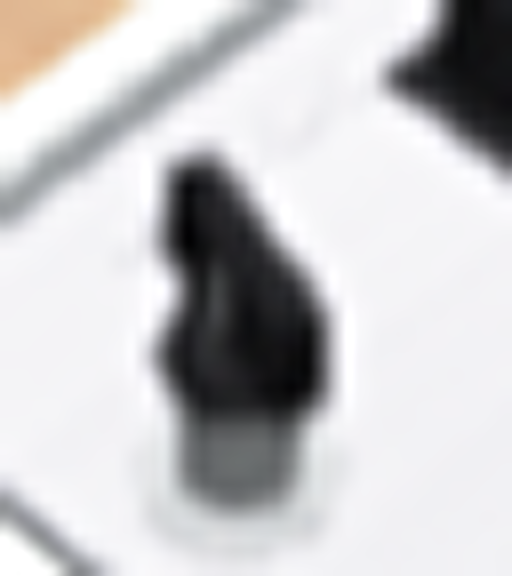

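Run:
```python
from h import *
np.set_printoptions(precision=4,suppress=True)
cc=lambda L,x0,y0,k:[(x0+(a+.5)/k-.5,y0+(b+.5)/k-.5) for a,b in L]
P=atz(dict(np.load("top0.npz")),cc([(255,205),(510,362)],190,230,30),[.06,.06])[:,:2]
p=(P-[.5613,.2037])@rz(-.288);d=p[0]-p[1];print(p,p.mean(0),np.hypot(*d),np.arctan2(d[0],d[1]))
P=atz(dict(np.load("s6.npz")),cc([(190,160),(318,295)],285,240,16),.157)[:,:2]
p=(P-M)@rz(YM);d=p[0]-p[1];print(p,p.mean(0),np.hypot(*d),np.arctan2(d[0],d[1]))
# rib & stud relation in s6: rib top corners
P=atz(dict(np.load("s6.npz")),cc([(375,233),(470,298)],240,190,5),.136)[:,:2]; print((P-M)@rz(YM))
```

```text
[[-0.0547  0.0153]
 [-0.0623 -0.0154]] [-0.0585 -0.    ] 0.03162239161865459 0.24333036350618242
[[-0.0563  0.0144]
 [-0.0607 -0.0144]] [-0.0585  0.    ] 0.029124400226606856 0.15048467749321986
[[ 0.0153  0.0264]
 [ 0.0177 -0.0303]]
```

Run:
```python
from h import *
from workcell import *
np.set_printoptions(precision=4,suppress=True)
X,Y=-.0582,-.0003
t=lambda:round(sense()["time_s"],2)
move_to(mx(X,Y,.25),quat(YM-.2)); print(t(),sense()["q"])
line_to(mx(X,Y,.185),rate=.2); print(t())
im=get_image("scene");crop(im,240,170,140,130,5,"pics/s7.png")
line_to(mx(X,Y,.1555),rate=.08);s=sense();print(t(),s["ee_pos"],s["ft_force"])
```

```text
21.73 [-0.2756  0.2902  0.8155  1.6292 -0.2187  1.3151  0.2156]
22.2
22.77 [ 0.4733 -0.1993  0.1556] [ 0.7864 -0.5592  0.263 ]
```

View pics/s7.png

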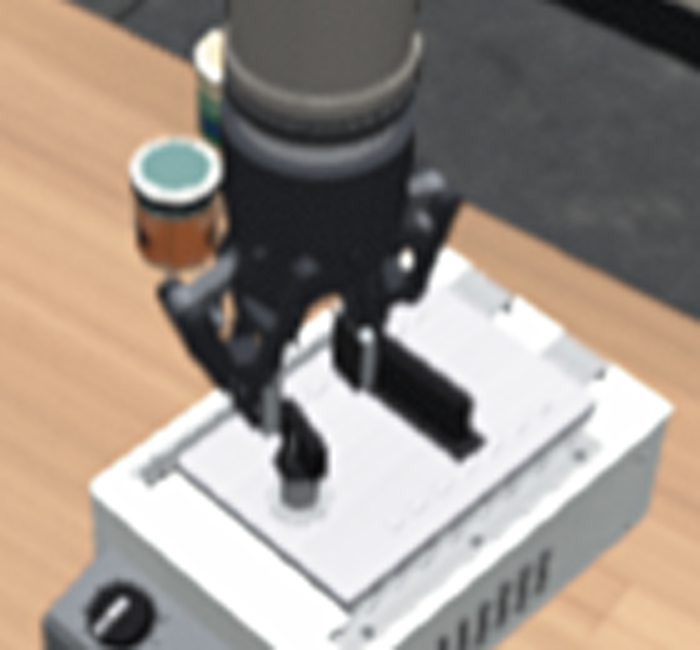

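Fingers straddle the wing (wing at about 300,440 in the crop). Close, then press lightly.

Run:
```python
from h import *
from workcell import *
np.set_printoptions(precision=4,suppress=True)
X,Y=-.0582,-.0003
def rep(*a):
    s=sense(); R=Ro.from_quat(s["orientation"]).as_matrix(); zz=R[:,2]
    ang=YM-np.arctan2(zz[1],zz[0]); p=rz(YM).T@(s["ee_pos"][:2]-M)
    print(*a,round(s["time_s"],2),"p",p,"z %.4f"%s["ee_pos"][2],"ang %.3f"%ang,"F",s["ft_force"],"Mz %.3f"%s["moment"][2],"w %.4f"%s["grip_width"]); return s
set_gripper(0,50); rep("closed")
for z in(.153,.151,.1495,.1488):
    line_to(mx(X,Y,z),rate=.04); s=rep(z)
    if s["ft_force"][2]>12: break
# test a small turn
line_to(mx(X,Y,z),rotation=quat(YM-.15)); rep("turn")
```

```text
closed 23.14 p [-0.0582 -0.0005] z 0.1560 ang 0.200 F [-2.1726  0.2954  3.3867] Mz -0.007 w 0.0086
0.153 23.39 p [-0.0582 -0.0005] z 0.1531 ang 0.200 F [-2.4074 -0.0816  2.7692] Mz -0.031 w 0.0088
0.151 23.64 p [-0.0582 -0.0005] z 0.1510 ang 0.200 F [-1.5244 -0.5481  4.3348] Mz -0.044 w 0.0087
0.1495 23.89 p [-0.0582 -0.0005] z 0.1495 ang 0.200 F [-1.2614  0.073   3.8496] Mz -0.018 w 0.0088
0.1488 24.14 p [-0.0582 -0.0005] z 0.1488 ang 0.200 F [-1.8745  0.1432  3.9356] Mz -0.003 w 0.0084
turn 24.39 p [-0.0582 -0.0005] z 0.1489 ang 0.151 F [-1.8472 -0.3834  3.8944] Mz 0.013 w 0.0085
```

```bash
cat >> h.py <<'E'
X,Y=-.0582,-.0003
def rep(*a):
    from workcell import sense
    s=sense(); R=Ro.from_quat(s["orientation"]).as_matrix(); zz=R[:,2]
    ang=YM-np.arctan2(zz[1],zz[0]); p=rz(YM).T@(s["ee_pos"][:2]-M)
    print(*a,round(s["time_s"],2),"p",p,"z %.4f"%s["ee_pos"][2],"ang %.3f"%ang,"F",s["ft_force"].round(2),"Mz %.3f"%s["moment"][2],"w %.4f"%s["grip_width"]); return s
E
python3 - <<'E'
from h import *
from workcell import *
np.set_printoptions(precision=4,suppress=True)
z=.1488
for i in range(5):
    z-=.0007; line_to(mx(X,Y,z),rate=.04); s=rep(round(z,4))
    if s["ft_force"][2]>7: break
E
```

```text
0.1481 24.64 p [-0.0582 -0.0004] z 0.1481 ang 0.151 F [-2.16 -0.99  4.42] Mz 0.006 w 0.0090
0.1474 24.89 p [-0.0582 -0.0004] z 0.1474 ang 0.150 F [-1.71 -0.77  4.28] Mz -0.014 w 0.0090
0.1467 25.14 p [-0.0582 -0.0004] z 0.1467 ang 0.150 F [-2.96 -0.93  5.01] Mz -0.007 w 0.0087
0.146 25.39 p [-0.0582 -0.0004] z 0.1460 ang 0.150 F [-2.71 -1.35  4.37] Mz -0.045 w 0.0086
0.1453 25.64 p [-0.0582 -0.0004] z 0.1453 ang 0.150 F [-3.   -0.66  5.78] Mz -0.001 w 0.0085
```

Run:
```python
from h import *
from workcell import *
im=get_image("scene");np.savez("s8.npz",**im);crop(im,270,190,80,90,7,"pics/s8.png")
```

```text
(no output)
```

View pics/s8.png

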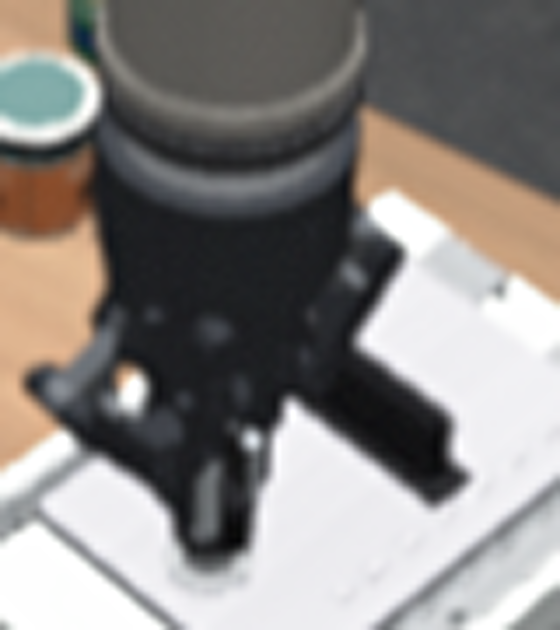

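Run:
```python
from h import *
from workcell import *
np.set_printoptions(precision=4,suppress=True)
z=.1453
while z>.130:
    z-=.001; line_to(mx(X,Y,z),rate=.04); s=rep(round(z,4))
    if s["ft_force"][2]>13: break
```

```text
0.1443 25.94 p [-0.0582 -0.0004] z 0.1443 ang 0.150 F [-1.65 -0.9   4.84] Mz -0.013 w 0.0086
0.1433 26.19 p [-0.0582 -0.0004] z 0.1434 ang 0.150 F [-0.74 -0.57  5.78] Mz -0.048 w 0.0087
0.1423 26.44 p [-0.0582 -0.0004] z 0.1424 ang 0.150 F [-1.59 -1.14  4.75] Mz -0.023 w 0.0088
0.1413 26.69 p [-0.0582 -0.0004] z 0.1414 ang 0.150 F [-1.66 -0.67  5.87] Mz 0.042 w 0.0086
0.1403 26.94 p [-0.0582 -0.0004] z 0.1405 ang 0.150 F [-2.79 -0.74  5.92] Mz -0.048 w 0.0089
0.1393 27.19 p [-0.0582 -0.0004] z 0.1395 ang 0.150 F [-2.18 -1.24  5.78] Mz -0.023 w 0.0085
0.1383 27.44 p [-0.0582 -0.0004] z 0.1385 ang 0.150 F [-3.24 -0.42  5.67] Mz -0.024 w 0.0086
0.1373 27.69 p [-0.0582 -0.0004] z 0.1376 ang 0.150 F [-1.98 -2.28  6.33] Mz -0.045 w 0.0086
0.1363 27.94 p [-0.0582 -0.0004] z 0.1366 ang 0.150 F [-2.43 -0.34  6.51] Mz 0.016 w 0.0088
0.1353 28.19 p [-0.0581 -0.0005] z 0.1362 ang 0.150 F [-3.46 -1.01  9.51] Mz 0.019 w 0.0088
0.1343 28.44 p [-0.058  -0.0006] z 0.1361 ang 0.150 F [-5.08 -0.47 15.75] Mz -0.028 w 0.0084
```

Run:
```python
from h import *
from workcell import *
np.set_printoptions(precision=4,suppress=True)
z=.1353; a=.15
line_to(mx(X,Y,z),rotation=quat(YM-a),rate=.04)
while a<2.1:
    a+=.15 if a<1.5 else .04
    line_to(mx(X,Y,z),rotation=quat(YM-a),rate=.04); s=rep(round(a,3))
    if abs(s["moment"][2])>.3 or s["ft_force"][2]>20 or np.hypot(*s["ft_force"][:2])>20: break
```

```text
0.3 28.99 p [-0.058  -0.0005] z 0.1362 ang 0.300 F [-3.17 -0.34 10.37] Mz -0.103 w 0.0086
0.45 29.29 p [-0.058  -0.0006] z 0.1362 ang 0.450 F [-3.88 -0.57  9.04] Mz -0.017 w 0.0087
0.6 29.59 p [-0.058  -0.0006] z 0.1362 ang 0.600 F [-3.91 -1.04  9.66] Mz -0.024 w 0.0089
0.75 29.89 p [-0.058  -0.0006] z 0.1362 ang 0.750 F [-3.93 -0.71 10.2 ] Mz -0.034 w 0.0090
0.9 30.19 p [-0.0579 -0.0006] z 0.1362 ang 0.900 F [-3.6  -0.9   9.58] Mz -0.021 w 0.0085
1.05 30.49 p [-0.0579 -0.0007] z 0.1362 ang 1.050 F [-3.19 -0.42  9.4 ] Mz -0.047 w 0.0090
1.2 30.79 p [-0.0579 -0.0007] z 0.1361 ang 1.200 F [-4.16 -0.86 10.1 ] Mz -0.058 w 0.0085
1.35 31.09 p [-0.0579 -0.0008] z 0.1362 ang 1.350 F [-4.17 -0.71  9.98] Mz -0.059 w 0.0088
1.5 31.39 p [-0.0579 -0.0008] z 0.1362 ang 1.500 F [-3.51 -0.28 10.3 ] Mz -0.028 w 0.0088
1.65 31.69 p [-0.0579 -0.0009] z 0.1362 ang 1.650 F [-2.88 -0.55 10.51] Mz -0.021 w 0.0083
1.69 31.94 p [-0.0579 -0.0009] z 0.1362 ang 1.690 F [-3.04 -0.71  9.98] Mz -0.064 w 0.0084
1.73 32.19 p [-0.0579 -0.0009] z 0.1362 ang 1.730 F [-3.5  -0.28 10.48] Mz -0.065 w 0.0088
1.77 32.44 p [-0.058  -0.0009] z 0.1362 ang 1.770 F [-2.97 -0.4  10.18] Mz 0.035 w 0.0085
1.81 32.69 p [-0.058  -0.0009] z 0.1362 ang 1.810 F [-2.96 -0.23 10.04] Mz 0.013 w 0.0088
1.85 32.94 p [-0.058  -0.0009] z 0.1362 ang 1.850 F [-3.79 -0.6  10.43] Mz -0.036 w 0.0088
1.89 33.19 p [-0.058 -0.001] z 0.1362 ang 1.890 F [-3.28 -0.57 10.15] Mz 0.119 w 0.0086
1.93 33.44 p [-0.058 -0.001] z 0.1361 ang 1.929 F [-3.92 -1.13  9.82] Mz 0.407 w 0.0084
```

Run:
```python
from h import *
from workcell import *
np.set_printoptions(precision=4,suppress=True)
q=quat(YM-1.70)
line_to(mx(X,Y,.1353),rotation=q,rate=.04); rep("back")
for z in(.137,.1385,.1395,.1402,.1408):
    line_to(mx(X,Y,z),rate=.03); s=rep(z)
    if s["ft_force"][2]<1: break
im=get_image("scene");np.savez("s9.npz",**im);crop(im,270,190,80,90,7,"pics/s9.png")
```

```text
back 33.83 p [-0.058  -0.0009] z 0.1362 ang 1.700 F [-3.56 -0.28  9.52] Mz 0.027 w 0.0087
0.137 34.08 p [-0.058  -0.0009] z 0.1374 ang 1.700 F [-2.92 -0.42  6.74] Mz 0.042 w 0.0090
0.1385 34.33 p [-0.058  -0.0008] z 0.1389 ang 1.700 F [-2.14 -1.73  6.44] Mz 0.019 w 0.0086
0.1395 34.58 p [-0.058  -0.0009] z 0.1398 ang 1.700 F [-3.16 -0.85  6.85] Mz 0.016 w 0.0091
0.1402 34.83 p [-0.058  -0.0008] z 0.1405 ang 1.700 F [-2.32 -0.88  6.45] Mz -0.003 w 0.0084
0.1408 35.08 p [-0.0581 -0.0008] z 0.1408 ang 1.700 F [-0.48 -2.23  3.24] Mz 0.045 w 0.0088
```

Run:
```python
from h import *
from workcell import *
np.set_printoptions(precision=4,suppress=True)
line_to(mx(X,Y,.1411),rate=.03); rep("held")
set_gripper(.045); rep("open")
line_to(mx(X,Y,.22),rate=.12)
move_to([.42,.15,.35],quat(0)); rep("away")
im=get_image("scene");np.savez("s10.npz",**im);crop(im,240,190,140,130,5,"pics/s10.png")
im=get_image("top");np.savez("t10.npz",**im);crop(im,300,185,80,110,5,"pics/t10.png");cv2.imwrite("pics/t10f.png",im["color"])
```

```text
held 35.38 p [-0.0581 -0.0007] z 0.1408 ang 1.700 F [-0.48 -3.38 -1.95] Mz -0.027 w 0.0086
open 35.82 p [-0.0582  0.0003] z 0.1410 ang 1.699 F [-0.31 -0.27 -0.47] Mz 0.072 w 0.0453
away 38.03 p [-0.166   0.3347] z 0.3496 ang -0.157 F [-0.23  0.05  0.01] Mz -0.057 w 0.0448
```

View pics/s10.png

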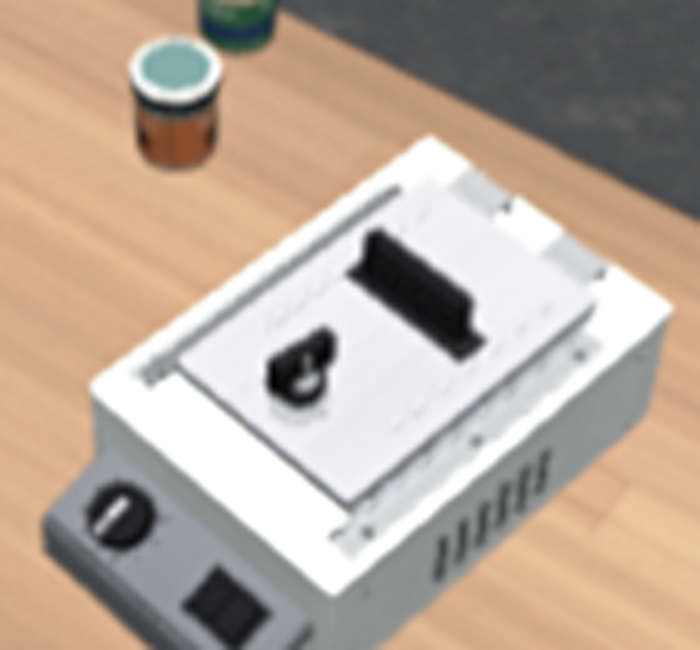

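View pics/t10.png

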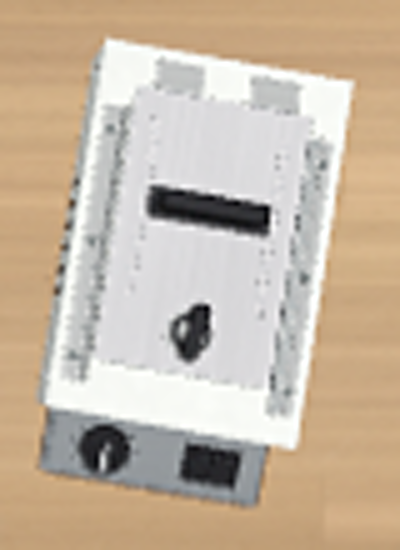

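View pics/t10f.png

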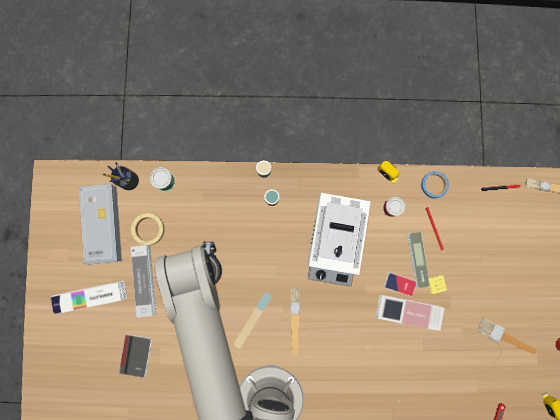

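Cover far edge sits flush at both keepers (about 180,95 and 275,108 in the top crop). The wing lies along x at (190,332) and is visibly sunk, and the bystanders are at the same pixels as at the start.

```bash
python3 -c "
from workcell import *
pause(.3); close_job()"
```

```text
the job is handed in; nothing more can be done
```

The cover is fitted and locked on the mixer, and I handed the job in at about 38 s of the 72 s limit. `close_job()` gives no verdict, so this rests on my own readings.

- **Cover:** I gripped it by its rib, laid it on the deck between the rails about 22 mm short of home, and slid it until it stopped hard against the keepers. The push reached about 12 N along the slide and 11 N downward. The final pictures show the far edge flush at both keepers and the cover unmoved by the stud work.
- **Stud:** It went into the slot at its initial angle (about 0.15–0.2 rad clockwise), so no searching turn was needed. It reached the hard bottom after about 20 mm of travel, at no more than 16 N.
- **Lock:** I turned it clockwise until I felt the stop at about 1.9 rad, then backed off to 1.70 rad, the likely notch centre. Easing up, the stud rose about 4.6 mm and then held against the pull (spring load 6.5 N, then −2 N on the tool). That puts it about 15.4 mm in. The final pictures show the wing low and lengthwise.
- **Surroundings:** The pots, tin and tape are where they were in the top view, and the arm is clear of everything.

**Disagreements:**
- The hard stop came 1.7 mm farther along x than my camera estimate of the mixer. That is within the calibration and pixel-reading error, and the 22.6 mm of travel matched the 22 mm planned, so I took it as home.
- The slot angle I read from the first pictures was about 0, against about 0.1–0.15 by feel.

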